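# Sort the ratchet clamps on the glazing board

## Robot

A 6-joint arm with a two-finger parallel gripper is mounted at the origin on the work surface. World frame = base frame: x ahead of the robot, y to its left, z up, the work surface at z = 0. Lengths are in m, angles in rad, forces in N, time in s.
With the tool pointing down it reaches from about 0.3 to 0.775 m from the base axis. Payload 14.6 kg.
Tool frame: the origin (TCP) lies midway between the tips of the shut fingers; the grasp point (between the pads) lies 19 mm behind it; z points along the fingers, y is the line along which they close (so a half turn about z gives the same grasp; the last joint's range is limited). The gripper opens to 94 mm and grips with 3 to 60 N. Pads are 16 mm wide; open, the fingers measure 119 mm over their backs; the gripper's body (75 mm by 177 mm) begins 78 mm behind the grasp point.
Start: joints at [1.234, 0.3, 1.521, -0, 1.321, -0.067], TCP at [0.147, 0.53, 0.178] pointing down, gripper open.
Joint ranges: [-3.03, 3.03], [-0.79, 2.21], [0.23, 2.52], [-1.04, 4.18], [0, 3.07], [-2.55, 2.55]. Speed limits (rad/s): [2.22, 2.22, 2.57, 3.14, 3.14, 3.14].

## Interface

Orientations are given as [roll, pitch, yaw] about the fixed x, y, z axes, in that order (R = Rz(yaw) Ry(pitch) Rx(roll)).
In Python, from station import ctrl gives the robot as it stands. The module is installed in compiled form; this text tells all that it offers.
- The arm moves only by the tool servo_tool, never from a script. Its argument "plan" is a list of rows, each a list of 7 numbers: the opening in per cent of the stroke, from 0 (shut) to 100 (fully open), then the shift along the tool's x, y, z in m, then the turn, a rotation vector about the tool's x, y, z in rad. A call has exactly 8 rows; each row shifts and turns the commanded pose from where the row before left it, along the tool's axes as they then stand; what a row does not reach is not made up. A row lasts 1/8 s, in which the tool goes at most 62.5 mm and 10.7 degrees, less where a joint would pass 70% of its speed; a pose out of reach is approached as far as the arm can. A call with a gripper value outside its range is refused whole. The fingers move at their own pace and stop on an object; "force" is the grip in N (left out, the last holds). Time passes only in rows, so rows that do not move let the fingers close, or fill a call up. It gives the time, the measured TCP pose, the force, the opening and the grip force at its end, in the units of the state.
- ctrl.get_obs(): the state, without advancing time (a new reading comes with each control period).
- ctrl.camera(name): name is "scene" or "top"; returns a dict with "pixels" (480x640x3 uint8, red, green, blue), "z_map" (480x640 float32, m along the optical axis (not along the pixel's ray), 0 where there is no reading), "mtx" (3x3 intrinsics, pixels), "pose" (4x4, takes a point from camera to world coordinates). Camera axes: x right, y up, looking along -z (the intrinsics and any distortion apply to the point x, -y, -z); pixel columns grow to the right and rows downward; lengths in m; the calibration is good to about 2 mm. A picture is of the moment at which its call begins.
- ctrl.hand_in(): hands the job in; it is judged then, once.
The state is a dict: "time_s": time; "qpos": joint angles; "joint_vel": joint speeds; "tau": joint torques, N m; "ee_pos": TCP position; "eef_rot": TCP orientation; "force": force on the tool from outside, world axes, zero at the start; "moment": the same for the moment, N m; "grip_width": finger opening in m; "grip_force": force on a finger pad.
Only numpy, scipy, OpenCV 4.12 (cv2) and the standard library are available. Lean on these libraries where they do the work, as an engineer would, in place of code of your own. Each camera call takes 0.05 s, during which the arm holds its last target. There are 200 camera calls.

## Task

Sort the three ratchet clamps on the board by their jaws: slide each clamp that is locked shut away from the robot until it lies along the far batten, up against it, and slide each one whose jaws are open towards the robot until it lies along the near batten, up against it. Keep the clamps flat on the board, leave their jaws as they are (neither opened nor closed), and do not disturb the brush in the row or the glass cutter and metal block beyond the board.

Things in the scene. Friction and masses are not known exactly. Their poses are not given: they have to be found in the camera images.
- board: fixed plywood assembly board, 370 x 800 mm, 12 mm thick, carrying two wooden battens along its length; the clamps and the brush start in a row between them, end to end, 180 mm apart, each turned up to 0.3 rad. Origin: centre of its underside, on the table; x across the board, away from the robot, y along its length to the robot's left, z up
- near_batten (a point): middle of the inner face of the near batten (the robot's side), at the height of the board's top. The batten is 24 mm wide, 780 mm long along the board's y, and stands 16 mm above the board
- far_batten (a point): middle of the inner face of the far batten, like the near one, 290 mm from it; at the height of the board's top
- clamp_a_mid (a point): ratchet clamp like a pair of pliers, lying flat: 150 mm long, 16 mm thick, 0.3 kg, steel jaws, black handles. Point: its middle, 8 mm above the board, close to its balance. x: along the clamp towards the jaws (pivot at 17 mm, tips at 75 mm, handle ends at -75 mm). Width: 37 mm shut, up to 80 mm open, about equal either side of x. Jaws may point to either end of the board
- clamp_a_jaw (a joint): how far the jaws of clamp_a are open, rad: 0 is ratcheted shut (jaws touching), 0.32 to 0.46 is open (jaws and handles spread in an X). The ratchet resists turning with about 1 N m: pressing over 10 N on a handle against a stop turns it
- clamp_b_mid (a point): ratchet clamp like a pair of pliers, lying flat: 150 mm long, 16 mm thick, 0.3 kg, steel jaws, black handles. Point: its middle, 8 mm above the board, close to its balance. x: along the clamp towards the jaws (pivot at 17 mm, tips at 75 mm, handle ends at -75 mm). Width: 37 mm shut, up to 80 mm open, about equal either side of x. Jaws may point to either end of the board
- clamp_b_jaw (a joint): how far the jaws of clamp_b are open, rad: 0 is ratcheted shut (jaws touching), 0.32 to 0.46 is open (jaws and handles spread in an X). The ratchet resists turning with about 1 N m: pressing over 10 N on a handle against a stop turns it
- clamp_c_mid (a point): ratchet clamp like a pair of pliers, lying flat: 150 mm long, 16 mm thick, 0.3 kg, steel jaws, black handles. Point: its middle, 8 mm above the board, close to its balance. x: along the clamp towards the jaws (pivot at 17 mm, tips at 75 mm, handle ends at -75 mm). Width: 37 mm shut, up to 80 mm open, about equal either side of x. Jaws may point to either end of the board
- clamp_c_jaw (a joint): how far the jaws of clamp_c are open, rad: 0 is ratcheted shut (jaws touching), 0.32 to 0.46 is open (jaws and handles spread in an X). The ratchet resists turning with about 1 N m: pressing over 10 N on a handle against a stop turns it
- brush_mid (a point): a flat flux brush with a wooden handle, 155 mm long, 30 mm wide, 14 mm thick, lying in the same row as the clamps; not to be moved. This point is near its middle, 7 mm above the board; x points to the bristles
- cutter: a brass-handled glass cutter, 140 mm long, on the table beyond the board; bystander. Origin at its underside
- lead_block: a dark 50 x 30 x 25 mm metal block on the table beyond the board; bystander. Origin at its underside
Things that resemble listed ones, but are neither listed nor needed, are in the scene too. What is shaped like the part that bears clamp_a_mid but red is not meant.

How it is judged:
By the outcome, as a careful person would: the job done as asked, in the order asked, and still so for the second after the job is handed in, with the robot touching nothing.
It also fails if it takes over 48 s, if anything falls off the work surface, if the arm or the gripper's body presses on something with over 40 N, if the wrist force passes 120 N, or if a joint passes its speed limit or range.

## Working session

There is one attempt and no reset: what is moved stays moved. The work goes in short steps, Python scripts to look and compute and a tool call to move; the robot and the scene stay as the last step left them, time stands still between calls to the robot, and variables do not carry over. Pictures are saved under pics/ and viewed, at most 10 in all, crops included, and the job is handed in when it is done.

Besides the shell and the picture viewer there is one more tool, called after ">>>" by a JSON object that holds its "fn" and its "kwargs", one argument or row to a line. servo_tool: Moves the arm, as the interface text tells. Its arguments: {"type":"object","properties":{"plan":{"type":"array","items":{"type":"array","items":{"type":"number"}}},"force":{"type":"number"}},"required":["plan"]}

```bash
mkdir -p pics; cat > h.py <<'E'
import numpy as np, cv2
from station import ctrl
def snap(n):
    c=ctrl.camera(n); np.savez(f'/tmp/{n}.npz',**c); return c
def w(c,u,v,z=None):
    K,T=c['mtx'],c['pose']
    d=np.array([(u-K[0,2])/K[0,0],-(v-K[1,2])/K[1,1],-1.])
    s=c['z_map'][int(v),int(u)] if z is None else (z-T[2,3])/(T[:3,:3]@d)[2]
    return T[:3,:3]@(d*s)+T[:3,3]
E
python3 - <<'E'
from h import *
for n in ('scene','top'):
    c=snap(n); cv2.imwrite(f'pics/{n}0.png',c['pixels'][:,:,::-1]); print(n,c['mtx'].tolist(),c['pose'].round(3).tolist())
o=ctrl.get_obs(); print({k:np.round(v,3).tolist() for k,v in o.items()})
E
```

```text
scene [[616.0716190226476, 0.0, 323.3112839664197], [0.0, 616.0716190226476, 236.4277133863095], [0.0, 0.0, 1.0]] [[0.411, -0.747, 0.523, 1.227], [0.912, 0.338, -0.233, -0.413], [-0.003, 0.573, 0.82, 1.163], [0.0, 0.0, 0.0, 1.0]]
top [[604.8840308352192, 0.0, 314.3199909658066], [0.0, 604.8840308352192, 240.35996734522178], [0.0, 0.0, 1.0]] [[0.005, 0.999, -0.045, 0.438], [-1.0, 0.005, 0.012, -0.1], [0.012, 0.045, 0.999, 1.406], [0.0, 0.0, 0.0, 1.0]]
{'time_s': 0.1, 'qpos': [1.234, 0.3, 1.522, -0.0, 1.321, -0.067], 'joint_vel': [-0.0, -0.001, -0.0, -0.0, 0.001, -0.0], 'tau': [0.001, -53.265, -35.329, 0.071, 0.023, 0.0], 'ee_pos': [0.147, 0.53, 0.177], 'eef_rot': [-3.141, -0.0, 2.872], 'force': [0.137, -0.46, -0.205], 'moment': [0.008, -0.051, 0.005], 'grip_force': 0.0, 'grip_width': 0.094}
```

View pics/top0.png

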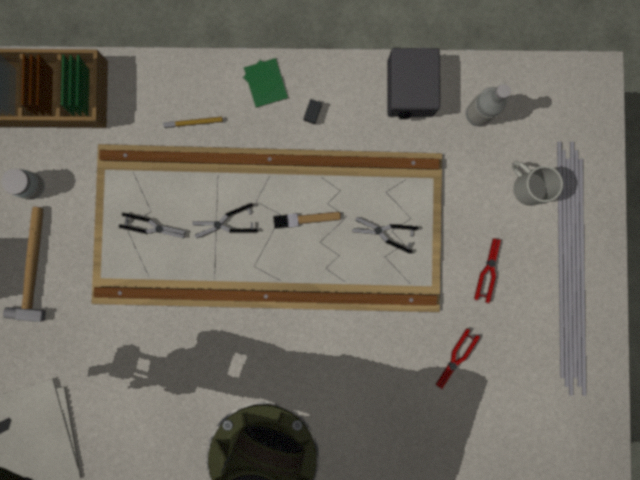

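View pics/scene0.png

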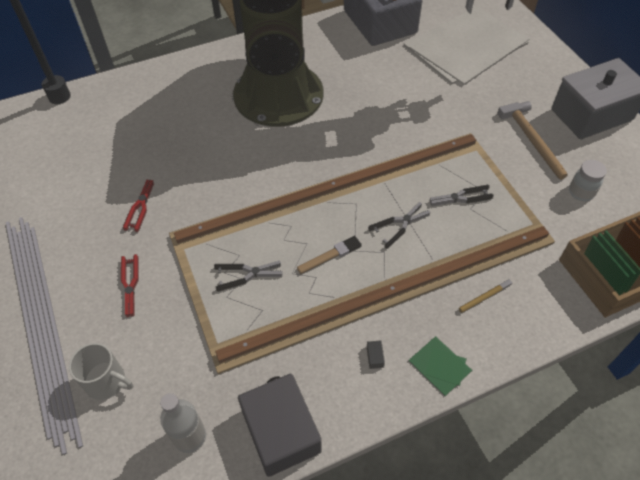

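Top view: board with the row between its battens at v≈165 (far) and v≈290 (near). From the left there is a clamp at (155,225), one at (225,220), the brush at (308,219) and a clamp at (388,233). The red pliers at (488,270) and (460,358) are distractors: red and off the board. The bystanders are the cutter (195,122) and block (313,111). An enlarged crop will show the jaws.

```bash
python3 - <<'E'
from h import *
c=dict(np.load('/tmp/top.npz')); im=c['pixels'][:,:,::-1]
s=dict(np.load('/tmp/scene.npz')); im2=s['pixels'][:,:,::-1]
R=lambda a,w_,h_:cv2.resize(a,(w_,h_),interpolation=cv2.INTER_CUBIC)
a=R(im[195:260,110:270],800,325)
b=np.hstack([R(im[200:265,340:430],380,275),R(im2[250:300,200:290],420,275)])
cv2.imwrite('pics/crop1.png',np.vstack([a,b]))
for n,u,v in [('farL',103,170),('farR',442,170),('nearL',98,282),('nearR',440,290),('board',300,250),('batfar',300,162),('batnear',300,297),('clA',165,228),('clB',220,226),('clC',380,233)]:
    print(n,w(c,u,v).round(3))
for n,u,v in [('board',300,290),('clC',255,271),('clB',404,220),('clA',460,197)]: print(n,w(s,u,v).round(3))
E
```

```text
farL [0.66  0.371 0.016]
farR [ 0.667 -0.415  0.002]
nearL [0.402 0.379 0.01 ]
nearR [ 0.387 -0.409  0.   ]
board [ 0.478 -0.084  0.012]
batfar [ 0.678 -0.083  0.034]
batnear [ 0.37  -0.084  0.026]
clA [0.526 0.223 0.031]
clB [0.531 0.098 0.035]
clC [ 0.517 -0.266  0.03 ]
board [ 0.6   -0.19   0.013]
clC [ 0.526 -0.263  0.03 ]
clB [0.535 0.097 0.025]
clA [0.53  0.25  0.024]
```

View pics/crop1.png

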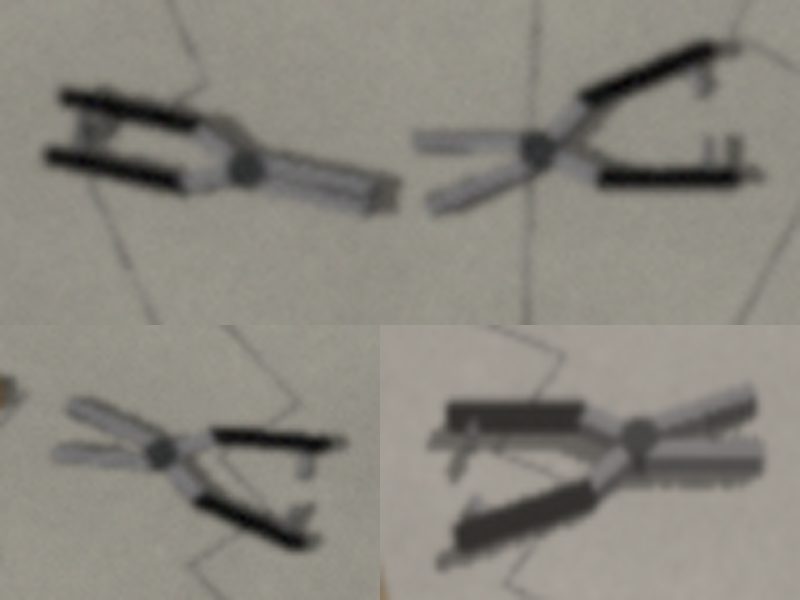

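The crop shows: left clamp (pivot ≈159,229) has parallel handles and touching jaws, so it is **shut** and goes to the far batten. The clamps with pivots at ≈(218,225) and ≈(378,230) are spread in an X, so they are **open** and go to the near batten. Next I'll measure the batten lines and the pivots, using both views for height.

```bash
cat >> h.py <<'E'
def battens(c):
    hsv=cv2.cvtColor(c['pixels'],cv2.COLOR_RGB2HSV).astype(int); r=[]
    m=(hsv[:,:,1]>115)&(hsv[:,:,2]>50)
    for lo,hi,f in ((140,185,max),(275,320,min)):
        P=[]
        for u in range(120,425,5):
            v=np.where(m[lo:hi,u])[0]
            if len(v)>4: P.append(w(c,u,lo+np.percentile(v,97 if f is max else 3)+(.5 if f is max else -.5),0.028)[:2])
        P=np.array(P); k=np.polyfit(P[:,1],P[:,0],1)
        g=abs(P[:,0]-np.polyval(k,P[:,1]))<.004; r.append(np.polyfit(P[g,1],P[g,0],1)); print('n',g.sum(),len(P))
    return r
def tri(ct,p,cs,q):
    A=[];b=[]
    for c,(u,v) in ((ct,p),(cs,q)):
        o=c['pose'][:3,3]; d=w(c,u,v,0)-o; d/=np.linalg.norm(d); M=np.eye(3)-np.outer(d,d); A.append(M); b.append(M@o)
    return np.linalg.solve(sum(A),sum(b))
E
python3 - <<'E'
from h import *
c=dict(np.load('/tmp/top.npz')); s=dict(np.load('/tmp/scene.npz'))
f,n=battens(c); print('far',f,'near',n,'gap at 0',f[1]-n[1])
cl=dict(A=[(159,229)],B=[(218,225.4)],C=[(378.4,230.3)])
print('triC',tri(c,(378.4,230.3),s,(255.3,270.9)),'triB',tri(c,(218,225.4),s,(405,220)),'triA',tri(c,(159,229),s,(459,197)))
for k,p in cl.items():
    P=w(c,*p[0],0.028); print(k,P.round(4),'to far',np.polyval(f,P[1])-P[0],'to near',P[0]-np.polyval(n,P[1]))
z=c['z_map']
for nm,(u0,u1,v0,v1) in dict(board=(270,320,240,270),bf=(200,340,158,162),bn=(200,340,293,298),A=(155,162,227,232),B=(216,221,223,228),C=(376,381,228,233)).items():
    print(nm,np.median([w(c,u,v)[2] for u in range(u0,u1) for v in range(v0,v1)]).round(4))
E
```

```text
n 60 61
n 61 61
far [0.02010754 0.67239569] near [0.01991737 0.38578758] gap at 0 0.28660810850873925
triC [ 0.52341449 -0.26234947  0.02603525] triB [0.53249116 0.10376805 0.01848739] triA [0.52616038 0.24379173 0.02248489]
A [0.5234 0.2373 0.028 ] to far 0.15381045281285644 to near 0.13284279039538494
B [0.5323 0.1034 0.028 ] to far 0.14216641736356728 to near 0.1444613576272913
C [ 0.5231 -0.2626  0.028 ] to far 0.14400307077515984 to near 0.14255509478321876
board 0.0125
bf 0.0283
bn 0.0279
A 0.0286
B 0.0298
C 0.0276
```

Checks hold: board top 12.5 mm, clamp and batten tops about 28 mm, batten gap about 290 mm, all within reach. The battens run along x = c + 0.02 y. Next, a helper turns a target into rows.

```bash
cat >> h.py <<'E'
from scipy.spatial.transform import Rotation as Ro
def rows(*wps):
    """wps: (x,y,z,yaw,nrows); prints rows from the present pose; tool kept vertical"""
    o=ctrl.get_obs(); p=np.array(o['ee_pos']); R=Ro.from_euler('xyz',o['eef_rot'])
    print('at',p.round(4),np.round(o['eef_rot'],3),'F',np.round(o['force'],1),'t',round(o['time_s'],2))
    for x,y,z,yaw,n in wps:
        T=Ro.from_euler('xyz',[np.pi,0,yaw]); rv=(R.inv()*T).as_rotvec()/n; d=(np.array([x,y,z])-p)/n
        for _ in range(n):
            print(R.apply(d,inverse=True).round(3).tolist(),rv.round(3).tolist()); R=R*Ro.from_rotvec(rv)
        p=np.array([x,y,z]); R=T
E
python3 -c "
from h import *
rows((.523,.238,.11,1.39,8))"
```

```text
at [0.1465 0.5299 0.1774] [-3.141 -0.     2.872] F [ 0.1 -0.5 -0.2] t 0.1
[-0.055, -0.023, 0.008] [-0.0, 0.0, 0.185]
[-0.058, -0.012, 0.008] [-0.0, 0.0, 0.185]
[-0.06, -0.001, 0.008] [-0.0, 0.0, 0.185]
[-0.059, 0.01, 0.008] [-0.0, 0.0, 0.185]
[-0.056, 0.02, 0.008] [-0.0, 0.0, 0.185]
[-0.051, 0.03, 0.008] [-0.0, 0.0, 0.185]
[-0.045, 0.039, 0.008] [-0.0, 0.0, 0.185]
[-0.037, 0.047, 0.008] [-0.0, 0.0, 0.185]
```

>>> {"fn": "servo_tool", "kwargs": {
  "plan": [
    [100, -0.055, -0.023, 0.008, 0, 0, 0.185],
    [100, -0.058, -0.012, 0.008, 0, 0, 0.185],
    [100, -0.06, -0.001, 0.008, 0, 0, 0.185],
    [100, -0.059, 0.01, 0.008, 0, 0, 0.185],
    [100, -0.056, 0.02, 0.008, 0, 0, 0.185],
    [100, -0.051, 0.03, 0.008, 0, 0, 0.185],
    [100, -0.045, 0.039, 0.008, 0, 0, 0.185],
    [100, -0.037, 0.047, 0.008, 0, 0, 0.185]
  ],
  "force": 6
}}

```text
time_s: 1.1
ee_pos: [0.5239, 0.2357, 0.1135]
eef_rot: [-3.141, 0.0, 1.386]
force: [-0.8, 1.2, 0.4]
grip_width: 0.0943
grip_force: 0.0
```

```bash
python3 -c "
from h import *
c=snap('scene'); cv2.imwrite('pics/s1.png',cv2.resize(c['pixels'][130:330,300:560,::-1],(780,600)))
rows((.523,.238,.06,1.373,3),(.523,.238,.016,1.373,5))"
```

```text
at [0.5277 0.2313 0.1122] [-3.142e+00  1.000e-03  1.372e+00] F [ 2.3 -4.5 -2.3] t 1.15
[0.002, -0.002, 0.017] [-0.0, 0.0, -0.0]
[0.002, -0.002, 0.017] [-0.0, 0.0, -0.0]
[0.002, -0.002, 0.017] [-0.0, 0.0, -0.0]
[0.0, -0.0, 0.009] [0.0, 0.0, 0.0]
[0.0, -0.0, 0.009] [0.0, 0.0, 0.0]
[0.0, -0.0, 0.009] [0.0, 0.0, 0.0]
[0.0, -0.0, 0.009] [0.0, 0.0, 0.0]
[0.0, -0.0, 0.009] [0.0, 0.0, 0.0]
```

View pics/s1.png

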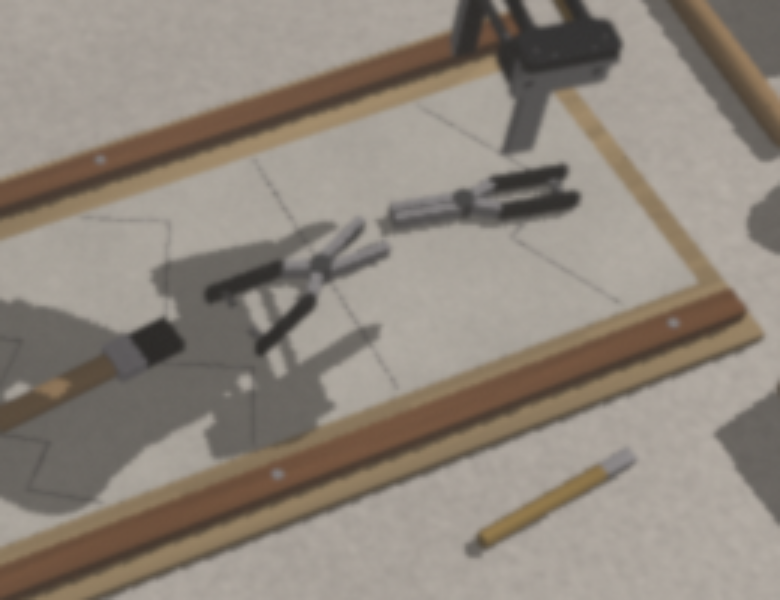

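The enlarged view confirms it: the clamp at crop (463,197) is shut, and the one at crop (320,263) is open. The gripper is arriving above A. I'll descend part way and settle.

>>> {"fn": "servo_tool", "kwargs": {
  "plan": [
    [100, 0, 0, 0.015, 0, 0, 0],
    [100, 0, 0, 0.015, 0, 0, 0],
    [100, 0, 0, 0.015, 0, 0, 0],
    [100, 0, 0, 0, 0, 0, 0],
    [100, 0, 0, 0, 0, 0, 0],
    [100, 0, 0, 0, 0, 0, 0],
    [100, 0, 0, 0, 0, 0, 0],
    [100, 0, 0, 0, 0, 0, 0]
  ]
}}

```text
time_s: 2.15
ee_pos: [0.5227, 0.2371, 0.0691]
eef_rot: [3.141, -0.0, 1.392]
force: [0.5, -0.0, -0.1]
grip_width: 0.0939
grip_force: 0.0
```

```bash
python3 -c "
from h import *
c=dict(np.load('/tmp/top.npz'));s=dict(np.load('/tmp/scene.npz'));print(tri(c,(159,229),s,(454.3,195.7)), tri(c,(218,225.4),s,(406.8,217.7)))
rows((.524,.238,.017,1.373,4))"
```

```text
[0.52345627 0.23748562 0.02856711] [0.5328632  0.1046302  0.02697296]
at [0.5227 0.2371 0.0691] [ 3.141 -0.     1.392] F [ 0.5 -0.  -0.1] t 2.15
[0.0, 0.0, 0.013] [0.0, -0.0, 0.005]
[0.0, 0.0, 0.013] [0.0, -0.0, 0.005]
[0.0, 0.0, 0.013] [0.0, -0.0, 0.005]
[0.0, 0.0, 0.013] [0.0, -0.0, 0.005]
```

Two-view heights agree (28.6 and 27 mm). Descending and gripping at the pivot.

>>> {"fn": "servo_tool", "kwargs": {
  "plan": [
    [100, 0, 0, 0.013, 0, 0, 0.02],
    [100, 0, 0, 0.013, 0, 0, 0],
    [100, 0, 0, 0.013, 0, 0, 0],
    [100, 0, 0, 0.012, 0, 0, 0],
    [100, 0, 0, 0.001, 0, 0, 0],
    [40, 0, 0, 0, 0, 0, 0],
    [0, 0, 0, 0, 0, 0, 0],
    [0, 0, 0, 0, 0, 0, 0]
  ],
  "force": 6
}}

```text
time_s: 3.15
ee_pos: [0.5229, 0.2372, 0.0173]
eef_rot: [3.141, -0.0, 1.372]
force: [0.5, -0.3, -0.1]
grip_width: 0.0675
grip_force: 0.0
```

>>> {"fn": "servo_tool", "kwargs": {
  "plan": [
    [0, 0, 0, 0, 0, 0, 0],
    [0, 0, 0, 0, 0, 0, 0],
    [0, 0, 0, 0, 0, 0, 0],
    [0, 0, 0, 0, 0, 0, 0],
    [0, 0, 0, 0, 0, 0, 0],
    [0, 0, 0, 0, 0, 0, 0],
    [0, 0, 0, 0, 0, 0, 0],
    [0, 0, 0, 0, 0, 0, 0]
  ]
}}

```text
time_s: 4.15
ee_pos: [0.5226, 0.2372, 0.0169]
eef_rot: [-3.142, 0.0, 1.372]
force: [-0.9, -0.2, -0.6]
grip_width: 0.0004
grip_force: 0.0
```

```bash
python3 -c "
from h import *
print(ctrl.get_obs()['grip_width'],ctrl.get_obs()['grip_force'])
c=snap('top'); cv2.imwrite('pics/t2.png',cv2.resize(c['pixels'][140:310,90:270,::-1],(630,595)))
rows((.54,.252,.017,1.46,4),(.60,.252,.017,1.551,4),(.646,.252,.017,1.551,4))"
```

```text
0.0003907581386961859 0.0
at [0.5227 0.2371 0.0169] [3.142 0.    1.372] F [-0.2 -0.2  0. ] t 4.2
[0.004, 0.004, -0.0] [0.0, 0.0, -0.022]
[0.004, 0.004, -0.0] [0.0, 0.0, -0.022]
[0.004, 0.004, -0.0] [0.0, 0.0, -0.022]
[0.004, 0.004, -0.0] [0.0, 0.0, -0.022]
[0.002, 0.015, 0.0] [0.0, 0.0, -0.023]
[0.001, 0.015, 0.0] [0.0, 0.0, -0.023]
[0.001, 0.015, 0.0] [0.0, 0.0, -0.023]
[0.001, 0.015, 0.0] [0.0, 0.0, -0.023]
[0.0, 0.011, 0.0] [0.0, 0.0, 0.0]
[0.0, 0.011, 0.0] [0.0, 0.0, 0.0]
[0.0, 0.011, 0.0] [0.0, 0.0, 0.0]
[0.0, 0.011, 0.0] [0.0, 0.0, 0.0]
```

The fingers shut on nothing, so I'll look.

View pics/t2.png

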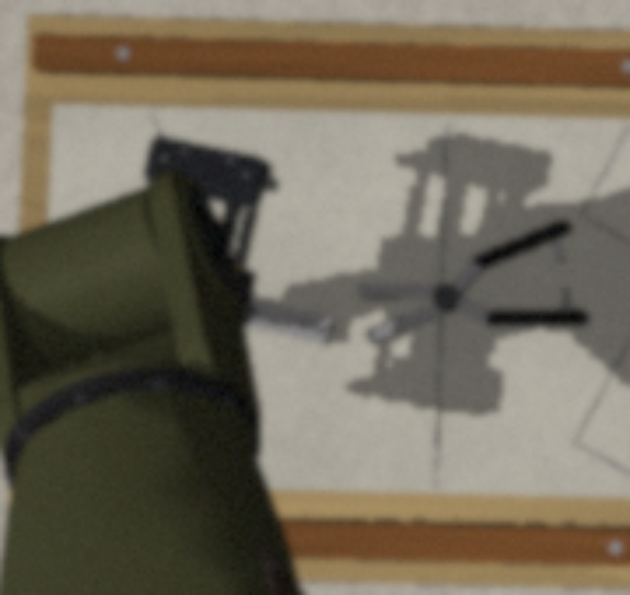

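The clamp's jaws are at crop (325,330), about 4 px left of where they were, and the gripper hides the rest. I'll check from the scene camera.

```bash
python3 -c "
from h import *
c=snap('scene'); cv2.imwrite('pics/s3.png',cv2.resize(c['pixels'][130:250,380:540,::-1],(800,600),interpolation=cv2.INTER_CUBIC))"
```

```text
(no output)
```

View pics/s3.png

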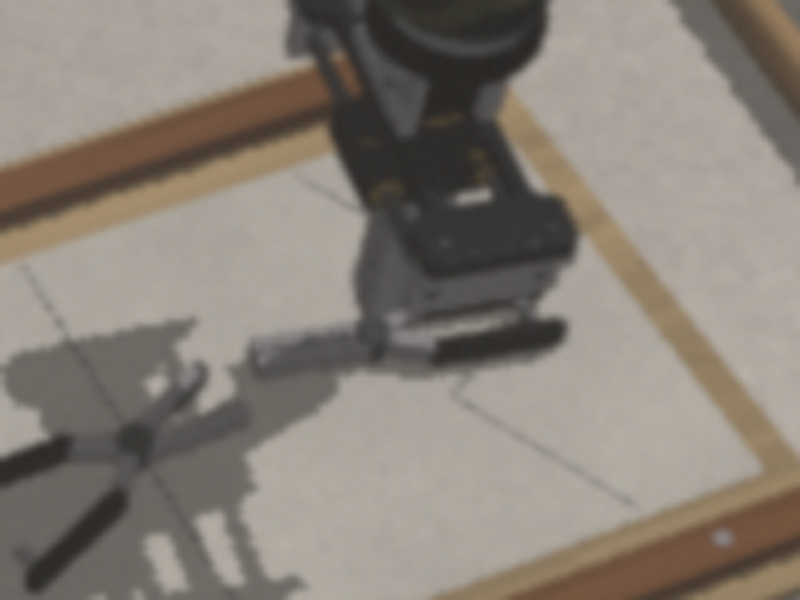

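```bash
python3 -c "
from h import *
s=dict(np.load('/tmp/scene.npz')); K,T=s['mtx'],s['pose']
def proj(P):
    q=T[:3,:3].T@(np.array(P)-T[:3,3]); return (K[0,0]*q[0]/-q[2]+K[0,2]-380)*5,(K[1,1]*-q[1]/-q[2]+K[1,2]-130)*5
for P in [(.5227,.2371,.017),(.5227,.2371,.036),(.5227,.2371,.08),(.535,.2371,.017),(.51,.2371,.017)]: print(P,np.round(proj(P)))
for n,a,b in [('jawtip',265,355),('piv',375,335),('handend',550,330),('jaw',320,350),('handmid',470,348)]:
    print(n,w(s,380+a/5,130+b/5).round(3),w(s,380+a/5,130+b/5,.028).round(3))
rows((.52,.24,.06,1.37,2))
"
```

```text
(0.5227, 0.2371, 0.017) [365. 343.]
(0.5227, 0.2371, 0.036) [372. 318.]
(0.5227, 0.2371, 0.08) [388. 257.]
(0.535, 0.2371, 0.017) [379. 362.]
(0.51, 0.2371, 0.017) [351. 324.]
jawtip [ 1.227 -0.413  1.163] [0.516 0.185 0.028]
piv [0.529 0.236 0.031] [0.527 0.238 0.028]
handend [0.559 0.313 0.029] [0.559 0.314 0.028]
jaw [0.522 0.211 0.025] [0.524 0.209 0.028]
handmid [0.551 0.275 0.026] [0.552 0.274 0.028]
at [0.5227 0.2372 0.017 ] [ 3.142 -0.     1.372] F [ 0.1 -0.  -0.4] t 4.25
[0.001, -0.002, -0.022] [0.0, -0.0, 0.001]
[0.001, -0.002, -0.022] [0.0, -0.0, 0.001]
```

>>> {"fn": "servo_tool", "kwargs": {
  "plan": [
    [0, 0, 0, -0.003, 0, 0, 0],
    [0, 0, 0, -0.005, 0, 0, 0],
    [0, 0, 0, -0.01, 0, 0, 0],
    [0, 0, 0, -0.02, 0, 0, 0],
    [0, 0, 0, -0.03, 0, 0, 0],
    [0, -0.05, 0, -0.03, 0, 0, 0],
    [0, -0.05, 0, 0, 0, 0, 0],
    [0, -0.05, 0, 0, 0, 0, 0]
  ]
}}

```text
time_s: 5.25
ee_pos: [0.4928, 0.0888, 0.1161]
eef_rot: [3.14, -0.0, 1.372]
force: [0.8, -0.4, 0.2]
grip_width: 0.0007
grip_force: 0.0
```

```bash
python3 -c "
from h import *
s=snap('scene');c=snap('top')
a=cv2.resize(s['pixels'][130:250,380:540,::-1],(800,600),interpolation=cv2.INTER_CUBIC)
b=cv2.resize(c['pixels'][190:260,110:250,::-1],(600,300),interpolation=cv2.INTER_CUBIC)
o=np.zeros((600,800,3),np.uint8);o[:300,:400]=cv2.resize(a,(400,300));o[300:,:600]=b;o[:300,400:]=cv2.resize(s['pixels'][100:250,340:540,::-1],(400,300))
cv2.imwrite('pics/s4.png',o)"
```

```text
(no output)
```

View pics/s4.png

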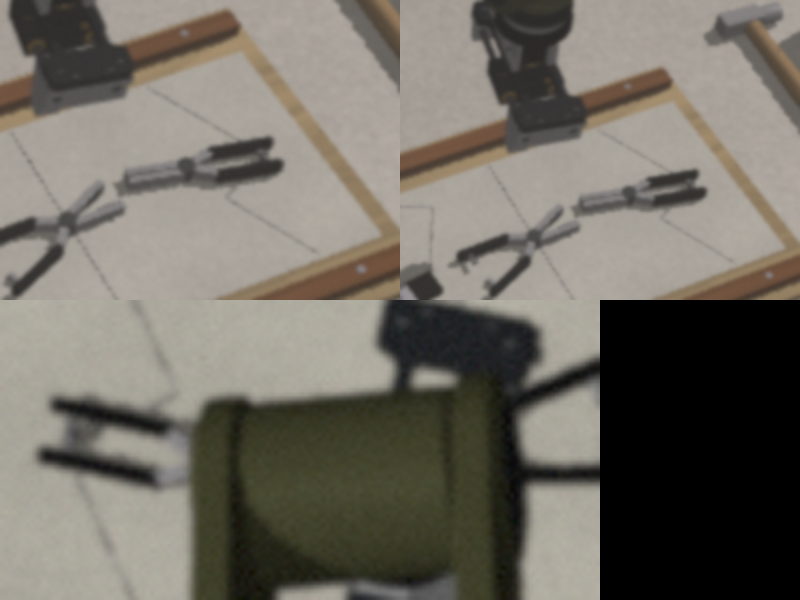

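The clamp hasn't moved, so the fingers missed it. I'll check where the fingers really are using the depth map.

```bash
python3 -c "
from h import *
s=snap('scene'); K,T=s['mtx'],s['pose']; o=ctrl.get_obs(); P=np.array(o['ee_pos']); print(P,o['eef_rot'],o['grip_width'])
V,U=np.mgrid[0:480,0:640]; z=s['z_map']; ok=z>0
d=np.stack([(U-K[0,2])/K[0,0],-(V-K[1,2])/K[1,1],-np.ones_like(z)],-1)*z[...,None]
W=d@T[:3,:3].T+T[:3,3]
m=ok&(abs(W[...,0]-P[0])<.13)&(abs(W[...,1]-P[1])<.09)&(W[...,2]>.05)
for a in np.arange(.05,.30,.015):
    k=m&(W[...,2]>=a)&(W[...,2]<a+.015)
    if k.sum(): print(round(a,3),k.sum(),np.percentile(W[k][:,0],[5,50,95]).round(3),np.percentile(W[k][:,1],[5,50,95]).round(3))
q=T[:3,:3].T@(P-T[:3,3]); u,v=K[0,0]*q[0]/-q[2]+K[0,2],K[1,1]*-q[1]/-q[2]+K[1,2]; print('tcp px',u,v)
u,v=int(u),int(v); print(W[v-24:v+12:3,u-6:u+7:3,:].round(2).tolist())
"
```

```text
[0.49303384 0.08866176 0.11592062] [ 3.14046612e+00 -3.34956717e-04  1.36903338e+00] 0.00044051306549874967
0.14 16 [0.483 0.496 0.504] [0.076 0.08  0.092]
0.155 31 [0.479 0.494 0.504] [0.074 0.078 0.082]
0.17 18 [0.481 0.493 0.502] [0.074 0.077 0.081]
0.185 23 [0.481 0.487 0.5  ] [0.075 0.078 0.08 ]
0.2 1 [0.5 0.5 0.5] [0.075 0.075 0.075]
0.23 60 [0.415 0.566 0.575] [0.043 0.071 0.102]
0.245 378 [0.416 0.517 0.575] [0.045 0.071 0.1  ]
0.26 394 [0.419 0.51  0.58 ] [0.04  0.067 0.101]
0.275 981 [0.418 0.549 0.58 ] [0.044 0.074 0.1  ]
0.29 160 [0.486 0.504 0.513] [0.065 0.082 0.104]
tcp px 395.5560279675242 182.85231278120418
[[[0.33, 0.17, -0.0], [0.48, 0.08, 0.19], [0.55, 0.04, 0.27], [0.56, 0.04, 0.29], [0.56, 0.05, 0.28]], [[0.36, 0.15, 0.03], [1.23, -0.41, 1.16], [0.5, 0.07, 0.2], [0.56, 0.04, 0.28], [0.57, 0.04, 0.28]], [[0.37, 0.14, 0.03], [0.49, 0.08, 0.18], [0.5, 0.08, 0.19], [0.57, 0.04, 0.28], [0.57, 0.04, 0.28]], [[0.38, 0.14, 0.03], [0.49, 0.08, 0.17], [1.23, -0.41, 1.16], [0.57, 0.04, 0.27], [0.57, 0.04, 0.27]], [[0.39, 0.14, 0.03], [0.49, 0.08, 0.16], [0.56, 0.04, 0.25], [0.57, 0.04, 0.26], [0.57, 0.05, 0.25]], [[0.38, 0.14, 0.01], [0.49, 0.08, 0.15], [0.5, 0.08, 0.17], [0.56, 0.04, 0.25], [0.57, 0.05, 0.24]], [[0.39, 0.13, 0.01], [0.49, 0.08, 0.15], [0.5, 0.08, 0.16], [0.4, 0.15, 0.01], [0.41, 0.16, 0.01]], [[0.4, 0.13, 0.01], [0.4, 0.14, 0.01], [0.41, 0.14, 0.02], [0.41, 0.15, 0.01], [0.42, 0.15, 0.02]], [[0.41, 0.12, 0.01], [0.41, 0.13, 0.01], [0.42, 0.14, 0.01], [0.42, 0.15, 0.01], [0.43, 0.15, 0.02]], [[0.42, 0.12, 0.01], [0.43, 0.13, 0.02], [0.43, 0.13, 0.01], [0.43, 0.14, 0.01], [0.43, 0.15, 0.01]], [[0.43, 0.12, 0.01], [0.43, 0.12, 0.01], [0.43, 0.13, 0.01], [0.44, 0.14, 0.01], [0.44, 0.14, 0.01]], [[0.43, 0.11, 0.01], [0.44, 0.12, 0.01], [0.44, 0.13, 0.01], [0.44, 0.13, 0.01], [0.45, 0.14, 0.01]]]
```

The depth map shows the fingertips at z≈0.145 while the reported TCP is at 0.116. The true tips are therefore about 28 mm higher than reported, with the horizontal position fine, which is why the fingers closed above the clamp. I'll calibrate by touching bare board beside the row.

```bash
python3 -c "
from h import *
rows((.455,.17,.03,1.373,4),(.455,.17,-.005,1.373,3))"
```

```text
at [0.493  0.0887 0.1159] [ 3.14  -0.     1.369] F [-0.6  0.4  0.8] t 5.4
[0.018, -0.013, 0.021] [0.0, -0.0, -0.001]
[0.018, -0.013, 0.021] [0.0, -0.0, -0.001]
[0.018, -0.013, 0.021] [0.0, -0.0, -0.001]
[0.018, -0.013, 0.021] [0.0, -0.0, -0.001]
[0.0, -0.0, 0.012] [0.0, 0.0, 0.0]
[0.0, -0.0, 0.012] [0.0, 0.0, 0.0]
[0.0, -0.0, 0.012] [0.0, 0.0, 0.0]
```

>>> {"fn": "servo_tool", "kwargs": {
  "plan": [
    [0, 0.018, -0.013, 0.021, 0, 0, 0],
    [0, 0.018, -0.013, 0.021, 0, 0, 0],
    [0, 0.018, -0.013, 0.021, 0, 0, 0],
    [0, 0.018, -0.013, 0.021, 0, 0, 0],
    [0, 0, 0, 0.012, 0, 0, 0],
    [0, 0, 0, 0.012, 0, 0, 0],
    [0, 0, 0, 0.006, 0, 0, 0],
    [0, 0, 0, 0, 0, 0, 0]
  ]
}}

```text
time_s: 6.4
ee_pos: [0.4564, 0.1706, 0.0008]
eef_rot: [-3.141, 0.0, 1.371]
force: [0.3, -0.4, 0.0]
grip_width: 0.0002
grip_force: 0.0
```

```bash
python3 -c "
from h import *
s=snap('scene'); K,T=s['mtx'],s['pose']; o=ctrl.get_obs(); P=np.array(o['ee_pos']); print(P,np.round(o['force'],1))
V,U=np.mgrid[0:480,0:640]; z=s['z_map']; ok=z>0
d=np.stack([(U-K[0,2])/K[0,0],-(V-K[1,2])/K[1,1],-np.ones_like(z)],-1)*z[...,None]
W=d@T[:3,:3].T+T[:3,3]
m=ok&(abs(W[...,0]-P[0])<.03)&(abs(W[...,1]-P[1])<.03)&(W[...,2]>.02)
for a in np.arange(.02,.10,.006):
    k=m&(W[...,2]>=a)&(W[...,2]<a+.006)
    if k.sum(): print(round(a,3),k.sum(),np.percentile(W[k][:,0],[5,50,95]).round(3),np.percentile(W[k][:,1],[5,50,95]).round(3))
"
```

```text
[0.45660114 0.17070617 0.00118832] [-0.2 -0.3  0.7]
0.02 1 [0.434 0.434 0.434] [0.151 0.151 0.151]
0.026 1 [0.456 0.456 0.456] [0.161 0.161 0.161]
0.032 9 [0.448 0.454 0.463] [0.16  0.162 0.164]
0.038 11 [0.444 0.463 0.468] [0.158 0.163 0.165]
0.044 11 [0.444 0.461 0.467] [0.159 0.162 0.164]
0.05 10 [0.449 0.46  0.468] [0.158 0.161 0.165]
0.056 12 [0.443 0.462 0.469] [0.159 0.161 0.165]
0.062 9 [0.443 0.46  0.468] [0.159 0.161 0.164]
0.068 9 [0.449 0.46  0.467] [0.159 0.161 0.164]
0.074 17 [0.447 0.459 0.468] [0.158 0.161 0.164]
0.08 7 [0.444 0.449 0.466] [0.159 0.163 0.164]
0.086 7 [0.446 0.46  0.468] [0.158 0.16  0.163]
```

The tips are about 29 mm above the reported TCP, and there is no contact at a reported 0.001. I'll use a reported z of −0.010, which puts the tips at about 0.018. Back over clamp A, opening on the way.

```bash
python3 -c "
from h import *
rows((.4565,.171,.045,1.373,2),(.523,.238,.045,1.373,3))"
```

```text
at [0.4566 0.1707 0.0012] [ 3.141 -0.     1.371] F [-0.2 -0.3  0.7] t 6.45
[0.0, -0.0, -0.022] [0.0, -0.0, -0.001]
[0.0, -0.0, -0.022] [0.0, -0.0, -0.001]
[0.026, 0.017, 0.0] [0.0, 0.0, 0.0]
[0.026, 0.017, 0.0] [0.0, 0.0, 0.0]
[0.026, 0.017, 0.0] [0.0, 0.0, 0.0]
```

>>> {"fn": "servo_tool", "kwargs": {
  "plan": [
    [0, 0, 0, -0.022, 0, 0, 0],
    [60, 0, 0, -0.022, 0, 0, 0],
    [60, 0.026, 0.017, 0, 0, 0, 0],
    [60, 0.026, 0.017, 0, 0, 0, 0],
    [60, 0.026, 0.017, 0, 0, 0, 0],
    [60, 0, 0, 0, 0, 0, 0],
    [60, 0, 0, 0, 0, 0, 0],
    [60, 0, 0, 0.01, 0, 0, 0]
  ]
}}

```text
time_s: 7.45
ee_pos: [0.5218, 0.2369, 0.0354]
eef_rot: [3.14, -0.001, 1.371]
force: [0.1, 0.2, 0.4]
grip_width: 0.0563
grip_force: 0.0
```

>>> {"fn": "servo_tool", "kwargs": {
  "plan": [
    [60, 0, 0, 0.015, 0, 0, 0],
    [60, 0, 0, 0.015, 0, 0, 0],
    [60, 0, 0, 0.015, 0, 0, 0],
    [60, 0, 0, 0, 0, 0, 0],
    [30, 0, 0, 0, 0, 0, 0],
    [0, 0, 0, 0, 0, 0, 0],
    [0, 0, 0, 0, 0, 0, 0],
    [0, 0, 0, 0, 0, 0, 0]
  ],
  "force": 6
}}

```text
time_s: 8.45
ee_pos: [0.5218, 0.2374, -0.0098]
eef_rot: [3.141, -0.0, 1.372]
force: [3.8, -1.3, 0.2]
grip_width: 0.0198
grip_force: 1.7
```

```bash
python3 -c "
from h import *
o=ctrl.get_obs();print(o['grip_width'],o['grip_force'])
rows((.54,.252,-.01,1.46,4),(.60,.252,-.01,1.551,4),(.640,.252,-.01,1.551,4))"
```

```text
0.01983108149984575 1.7378712276695296
at [ 0.5218  0.2374 -0.0098] [ 3.141 -0.     1.372] F [ 3.8 -1.3  0.2] t 8.45
[0.004, 0.004, 0.0] [0.0, -0.0, -0.022]
[0.004, 0.004, 0.0] [0.0, -0.0, -0.022]
[0.004, 0.004, 0.0] [0.0, -0.0, -0.022]
[0.004, 0.004, 0.0] [0.0, -0.0, -0.022]
[0.002, 0.015, 0.0] [0.0, 0.0, -0.023]
[0.001, 0.015, 0.0] [0.0, 0.0, -0.023]
[0.001, 0.015, 0.0] [0.0, 0.0, -0.023]
[0.001, 0.015, 0.0] [0.0, 0.0, -0.023]
[0.0, 0.01, 0.0] [0.0, 0.0, 0.0]
[0.0, 0.01, 0.0] [0.0, 0.0, 0.0]
[0.0, 0.01, 0.0] [0.0, 0.0, 0.0]
[0.0, 0.01, 0.0] [0.0, 0.0, 0.0]
```

Gripped at 19.8 mm across the pivot. Turn parallel and slide toward the far batten, stopping short of it.

>>> {"fn": "servo_tool", "kwargs": {
  "plan": [
    [0, 0.004, 0.004, 0, 0, 0, -0.022],
    [0, 0.004, 0.004, 0, 0, 0, -0.022],
    [0, 0.004, 0.004, 0, 0, 0, -0.022],
    [0, 0.004, 0.004, 0, 0, 0, -0.022],
    [0, 0.002, 0.015, 0, 0, 0, -0.023],
    [0, 0.001, 0.015, 0, 0, 0, -0.023],
    [0, 0.001, 0.015, 0, 0, 0, -0.023],
    [0, 0.001, 0.015, 0, 0, 0, -0.023]
  ]
}}

```text
time_s: 9.45
ee_pos: [0.6007, 0.2514, -0.01]
eef_rot: [-3.141, -0.0, 1.554]
force: [-5.5, -0.9, 3.7]
grip_width: 0.017
grip_force: 6.0
```

>>> {"fn": "servo_tool", "kwargs": {
  "plan": [
    [0, 0, 0.012, 0, 0, 0, 0],
    [0, 0, 0.012, 0, 0, 0, 0],
    [0, 0, 0.012, 0, 0, 0, 0],
    [0, 0, 0.01, 0, 0, 0, 0],
    [0, 0, 0, 0, 0, 0, 0],
    [0, 0, 0, 0, 0, 0, 0],
    [29, 0, 0, 0, 0, 0, 0],
    [29, 0, 0, 0, 0, 0, 0]
  ]
}}

```text
time_s: 10.45
ee_pos: [0.6459, 0.25, -0.0103]
eef_rot: [-3.141, 0.0, 1.552]
force: [-0.5, -0.1, -0.2]
grip_width: 0.0271
grip_force: 0.0
```

```bash
python3 -c "
from h import *
o=ctrl.get_obs();print(o['grip_width'],o['grip_force'])
rows((.65,.25,-.01,1.551,4))"
```

```text
0.027109565563154973 0.0
at [ 0.6459  0.25   -0.0103] [-3.141  0.     1.552] F [-0.5 -0.1 -0.2] t 10.45
[0.0, 0.001, -0.0] [-0.0, 0.0, 0.0]
[0.0, 0.001, -0.0] [-0.0, 0.0, 0.0]
[0.0, 0.001, -0.0] [-0.0, 0.0, 0.0]
[0.0, 0.001, -0.0] [-0.0, 0.0, 0.0]
```

Released. Now lift, back off, close and push the last bit with the shut fingers near the balance point.

>>> {"fn": "servo_tool", "kwargs": {
  "plan": [
    [29, 0, 0, -0.015, 0, 0, 0],
    [29, 0, 0, -0.02, 0, 0, 0],
    [0, 0.006, -0.023, 0, 0, 0, 0],
    [0, 0.006, -0.023, 0, 0, 0, 0],
    [0, 0, 0, 0, 0, 0, 0],
    [0, 0, 0, 0.015, 0, 0, 0],
    [0, 0, 0, 0.02, 0, 0, 0],
    [0, 0, 0, 0, 0, 0, 0]
  ]
}}

```text
time_s: 11.45
ee_pos: [0.5995, 0.2621, -0.013]
eef_rot: [-3.138, 0.002, 1.551]
force: [0.2, -0.5, -0.3]
grip_width: 0.0004
grip_force: 0.0
```

>>> {"fn": "servo_tool", "kwargs": {
  "plan": [
    [0, 0, 0.005, 0, 0, 0, 0],
    [0, 0, 0.005, 0, 0, 0, 0],
    [0, 0, 0.005, 0, 0, 0, 0],
    [0, 0, 0.005, 0, 0, 0, 0],
    [0, 0, 0.004, 0, 0, 0, 0],
    [0, 0, 0.003, 0, 0, 0, 0],
    [0, 0, 0, 0, 0, 0, 0],
    [0, 0, 0, 0, 0, 0, 0]
  ]
}}

```text
time_s: 12.45
ee_pos: [0.6276, 0.2624, -0.01]
eef_rot: [3.141, -0.0, 1.552]
force: [-0.6, 0.4, 0.8]
grip_width: 0.0004
grip_force: 0.6
```

```bash
cat >> h.py <<'E'
def clampA(tag):
    s=snap('scene'); cv2.imwrite(f'/tmp/{tag}.png',s['pixels'][:,:,::-1])
E
python3 -c "
from h import *
rows((.635,.262,-.01,1.551,2))"
```

```text
at [ 0.6276  0.2624 -0.01  ] [ 3.141 -0.     1.552] F [-0.6  0.4  0.8] t 12.45
[-0.0, 0.004, -0.0] [0.0, -0.0, 0.0]
[-0.0, 0.004, -0.0] [0.0, -0.0, 0.0]
```

>>> {"fn": "servo_tool", "kwargs": {
  "plan": [
    [0, 0, 0.002, 0, 0, 0, 0],
    [0, 0, 0.001, 0, 0, 0, 0],
    [0, 0, 0.001, 0, 0, 0, 0],
    [0, 0, 0.001, 0, 0, 0, 0],
    [0, 0, 0, 0, 0, 0, 0],
    [0, 0, 0, 0, 0, 0, 0],
    [0, 0, 0, 0, 0, 0, 0],
    [0, 0, 0, 0, 0, 0, 0]
  ]
}}

```text
time_s: 13.45
ee_pos: [0.6326, 0.2622, -0.01]
eef_rot: [3.142, -0.0, 1.552]
force: [-2.3, -1.0, 0.4]
grip_width: 0.0005
grip_force: 0.9
```

```bash
python3 -c "
from h import *
s=snap('scene');c=snap('top')
a=cv2.resize(s['pixels'][160:270,400:550,::-1],(600,440),interpolation=cv2.INTER_CUBIC)
cv2.imwrite('pics/s5.png',a)"
```

```text
(no output)
```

View pics/s5.png

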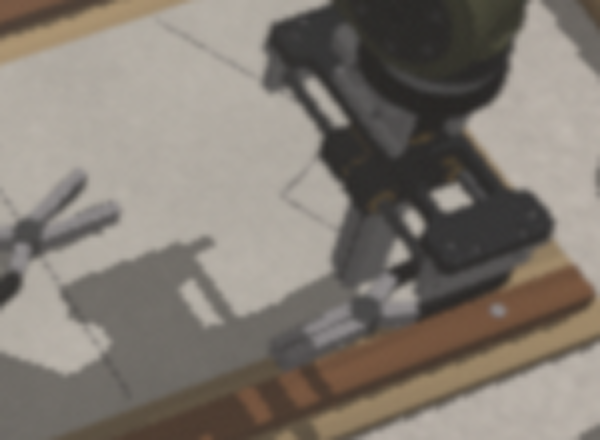

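Crop view: clamp A still shut, pivot at crop (367,305), jaw tips at (285,347), beside the far batten. Measuring its angle and gap.

```bash
python3 -c "
from h import *
s=dict(np.load('/tmp/scene.npz'))
f=(.02,.674)
for n,a,b in [('tip',285,347),('piv',367,305),('handle',440,285)]:
    P=w(s,400+a/4,160+b/4,.028); print(n,P.round(4),'gap to batten',.674+.02*P[1]-P[0])
o=ctrl.get_obs();print(np.round(o['force'],1),o['ee_pos'])
"
```

```text
tip [0.6635 0.1968 0.028 ] gap to batten 0.014398812659336957
piv [0.6582 0.2539 0.028 ] gap to batten 0.02087828120481494
handle [0.6635 0.299  0.028 ] gap to batten 0.01646737792277475
[-1.8 -0.7  0.4] [ 0.63252555  0.26226092 -0.01004177]
```

>>> {"fn": "servo_tool", "kwargs": {
  "plan": [
    [0, 0, 0.001, 0, 0, 0, 0],
    [0, 0, 0.001, 0, 0, 0, 0],
    [0, 0, 0, 0, 0, 0, 0],
    [0, 0, 0, 0, 0, 0, 0],
    [0, 0, 0, 0, 0, 0, 0],
    [0, 0, 0, 0, 0, 0, 0],
    [0, 0, 0, 0, 0, 0, 0],
    [0, 0, 0, 0, 0, 0, 0]
  ]
}}

```text
time_s: 14.55
ee_pos: [0.6345, 0.2622, -0.0101]
eef_rot: [3.142, 0.0, 1.552]
force: [-1.1, -0.6, 0.9]
grip_width: 0.0007
grip_force: 0.9
```

>>> {"fn": "servo_tool", "kwargs": {
  "plan": [
    [0, 0, 0.001, 0, 0, 0, 0],
    [0, 0, 0.001, 0, 0, 0, 0],
    [0, 0, 0, 0, 0, 0, 0],
    [0, 0, 0, 0, 0, 0, 0],
    [0, 0, 0, 0, 0, 0, 0],
    [0, 0, 0, 0, 0, 0, 0],
    [0, 0, 0, 0, 0, 0, 0],
    [0, 0, 0, 0, 0, 0, 0]
  ]
}}

```text
time_s: 15.55
ee_pos: [0.6359, 0.2622, -0.0103]
eef_rot: [-3.14, 0.0, 1.552]
force: [-7.2, -1.3, 2.2]
grip_width: 0.0007
grip_force: 3.1
```

Force rose to 7 N, so clamp A is up against the batten. Back off, lift, go over B (pivot .5325,.104; axis yaw ≈1.764).

```bash
python3 -c "
from h import *
rows((.628,.262,-.01,1.551,1),(.625,.262,.035,1.551,2),(.5325,.104,.035,1.764,5))"
```

```text
at [ 0.6359  0.2622 -0.0103] [-3.14   0.     1.552] F [-7.2 -1.3  2.2] t 15.55
[-0.0, -0.008, -0.0] [-0.002, 0.0, 0.001]
[-0.0, -0.001, -0.023] [0.0, 0.0, 0.0]
[-0.0, -0.001, -0.023] [0.0, 0.0, 0.0]
[-0.032, -0.018, -0.0] [0.0, 0.0, -0.043]
[-0.031, -0.019, -0.0] [0.0, 0.0, -0.043]
[-0.03, -0.021, -0.0] [0.0, 0.0, -0.043]
[-0.029, -0.022, -0.0] [0.0, 0.0, -0.043]
[-0.028, -0.023, -0.0] [0.0, 0.0, -0.043]
```

>>> {"fn": "servo_tool", "kwargs": {
  "plan": [
    [0, 0, -0.008, 0, 0, 0, 0],
    [0, 0, -0.001, -0.023, 0, 0, 0],
    [0, 0, -0.001, -0.023, 0, 0, 0],
    [50, -0.032, -0.018, 0, 0, 0, -0.043],
    [50, -0.031, -0.019, 0, 0, 0, -0.043],
    [50, -0.03, -0.021, 0, 0, 0, -0.043],
    [50, -0.029, -0.022, 0, 0, 0, -0.043],
    [50, -0.028, -0.023, 0, 0, 0, -0.043]
  ]
}}

```text
time_s: 16.55
ee_pos: [0.5337, 0.1046, 0.0378]
eef_rot: [3.139, 0.0, 1.768]
force: [0.6, -0.3, 0.6]
grip_width: 0.0455
grip_force: 0.0
```

>>> {"fn": "servo_tool", "kwargs": {
  "plan": [
    [50, 0, 0, 0, 0, 0, 0],
    [50, 0, 0, 0, 0, 0, 0],
    [50, 0, 0, 0, 0, 0, 0],
    [50, 0, 0, 0, 0, 0, 0],
    [50, 0, 0, 0, 0, 0, 0],
    [50, 0, 0, 0, 0, 0, 0],
    [50, 0, 0, 0, 0, 0, 0],
    [50, 0, 0, 0, 0, 0, 0]
  ]
}}

```text
time_s: 17.55
ee_pos: [0.5336, 0.1056, 0.0359]
eef_rot: [3.142, -0.0, 1.767]
force: [-0.4, 1.0, -0.4]
grip_width: 0.047
grip_force: 0.0
```

```bash
python3 -c "
from h import *
rows((.5325,.104,-.01,1.764,4))"
```

```text
at [0.5336 0.1056 0.0359] [ 3.142 -0.     1.767] F [-0.4  1.  -0.4] t 17.55
[-0.0, -0.0, 0.011] [0.0, -0.0, 0.001]
[-0.0, -0.0, 0.011] [0.0, -0.0, 0.001]
[-0.0, -0.0, 0.011] [0.0, -0.0, 0.001]
[-0.0, -0.0, 0.011] [0.0, -0.0, 0.001]
```

>>> {"fn": "servo_tool", "kwargs": {
  "plan": [
    [50, -0.001, 0, 0.012, 0, 0, 0],
    [50, 0, 0, 0.012, 0, 0, 0],
    [50, 0, 0, 0.011, 0, 0, 0],
    [50, 0, 0, 0.011, 0, 0, 0],
    [25, 0, 0, 0, 0, 0, 0],
    [0, 0, 0, 0, 0, 0, 0],
    [0, 0, 0, 0, 0, 0, 0],
    [0, 0, 0, 0, 0, 0, 0]
  ],
  "force": 6
}}

```text
time_s: 18.55
ee_pos: [0.534, 0.1046, -0.0097]
eef_rot: [3.141, 0.0, 1.767]
force: [-0.1, 0.1, 1.8]
grip_width: 0.0226
grip_force: 4.8
```

```bash
python3 -c "
from h import *
rows((.52,.104,-.01,1.72,2),(.440,.104,-.01,1.551,6))"
```

```text
at [ 0.534   0.1046 -0.0097] [3.141 0.    1.767] F [-0.1  0.1  1.8] t 18.55
[0.001, -0.007, 0.0] [0.0, 0.0, 0.023]
[0.001, -0.007, 0.0] [0.0, 0.0, 0.023]
[0.002, -0.013, -0.0] [0.0, -0.0, 0.028]
[0.002, -0.013, -0.0] [0.0, -0.0, 0.028]
[0.001, -0.013, -0.0] [0.0, -0.0, 0.028]
[0.001, -0.013, -0.0] [0.0, -0.0, 0.028]
[0.0, -0.013, -0.0] [0.0, -0.0, 0.028]
[0.0, -0.013, -0.0] [0.0, -0.0, 0.028]
```

Gripped at the pivot of B. Slide toward the near batten while turning parallel.

>>> {"fn": "servo_tool", "kwargs": {
  "plan": [
    [0, 0.001, -0.007, 0, 0, 0, 0.023],
    [0, 0.001, -0.007, 0, 0, 0, 0.023],
    [0, 0.002, -0.013, 0, 0, 0, 0.028],
    [0, 0.002, -0.013, 0, 0, 0, 0.028],
    [0, 0.001, -0.013, 0, 0, 0, 0.028],
    [0, 0.001, -0.013, 0, 0, 0, 0.028],
    [0, 0, -0.013, 0, 0, 0, 0.028],
    [0, 0, -0.008, 0, 0, 0, 0.028]
  ]
}}

```text
time_s: 19.55
ee_pos: [0.4455, 0.1037, -0.0099]
eef_rot: [3.141, -0.0, 1.551]
force: [4.9, 1.0, 3.9]
grip_width: 0.0222
grip_force: 5.2
```

>>> {"fn": "servo_tool", "kwargs": {
  "plan": [
    [0, 0, -0.004, 0, 0, 0, 0],
    [0, 0, -0.004, 0, 0, 0, 0],
    [0, 0, -0.002, 0, 0, 0, 0],
    [0, 0, -0.002, 0, 0, 0, 0],
    [0, 0, 0, 0, 0, 0, 0],
    [0, 0, 0, 0, 0, 0, 0],
    [0, 0, 0, 0, 0, 0, 0],
    [0, 0, 0, 0, 0, 0, 0]
  ]
}}

```text
time_s: 20.55
ee_pos: [0.4342, 0.1039, -0.01]
eef_rot: [-3.141, -0.0, 1.553]
force: [3.4, -0.2, 6.9]
grip_width: 0.0219
grip_force: 5.3
```

```bash
python3 -c "
from h import *
s=snap('scene')
cv2.imwrite('pics/s6.png',cv2.resize(s['pixels'][130:280,320:520,::-1],(800,600),interpolation=cv2.INTER_CUBIC))"
```

```text
(no output)
```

View pics/s6.png

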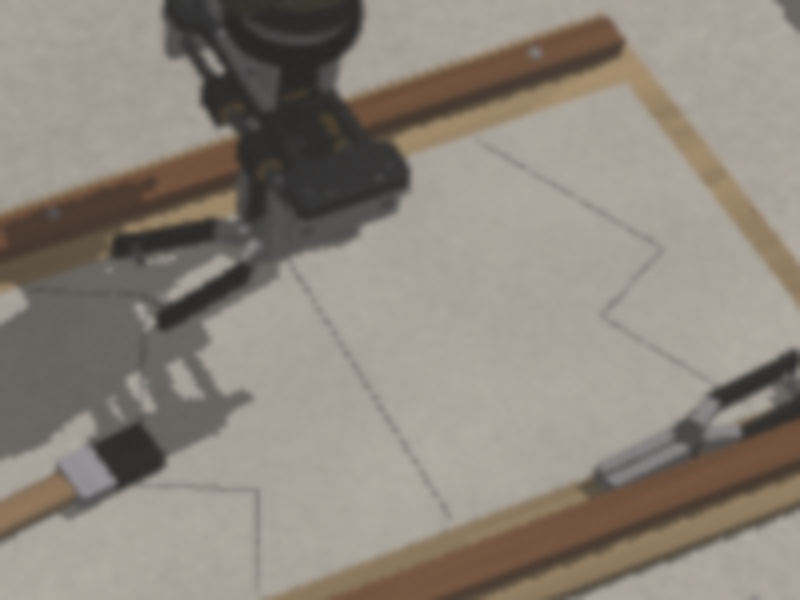

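Crop view: A lies along the far batten at crop (690,430). B's near handle end is at crop (117,238), close to the near batten, with its axis about parallel. Measuring the gap.

```bash
python3 -c "
from h import *
s=dict(np.load('/tmp/scene.npz'))
for n,a,b in [('Bnear handle end',117,236),('Bnear handle root',215,224),('Bfar end',160,325),('A tip',600,480),('A piv',690,432),('A near handle',790,358)]:
    P=w(s,320+a/4,130+b/4,.028); print(n,P.round(4),'near gap',P[0]-(.384+.02*P[1]),'far gap',.674+.02*P[1]-P[0])
"
```

```text
Bnear handle end [0.4027 0.0218 0.028 ] near gap 0.018310220378017827 far gap 0.27168977962198226
Bnear handle root [0.4185 0.0789 0.028 ] near gap 0.03296028096938486 far gap 0.2570397190306152
Bfar end [0.4728 0.0157 0.028 ] near gap 0.08852747689760193 far gap 0.20147252310239816
A tip [0.6698 0.1896 0.028 ] near gap 0.28201451473488565 far gap 0.007985485265114445
A piv [0.6629 0.2528 0.028 ] near gap 0.27389050741086823 far gap 0.016109492589131857
A near handle [0.6429 0.3334 0.028 ] near gap 0.2521955488473294 far gap 0.037804451152670615
```

A is within a few mm of flush and parallel. B has about 18 mm left.

>>> {"fn": "servo_tool", "kwargs": {
  "plan": [
    [0, 0, -0.004, 0, 0, 0, 0],
    [0, 0, -0.004, 0, 0, 0, 0],
    [0, 0, -0.003, 0, 0, 0, 0],
    [0, 0, -0.002, 0, 0, 0, 0],
    [0, 0, -0.001, 0, 0, 0, 0],
    [0, 0, 0, 0, 0, 0, 0],
    [0, 0, 0, 0, 0, 0, 0],
    [0, 0, 0, 0, 0, 0, 0]
  ]
}}

```text
time_s: 21.6
ee_pos: [0.4201, 0.1042, -0.0101]
eef_rot: [-3.141, 0.0, 1.553]
force: [3.6, 0.8, 6.0]
grip_width: 0.0215
grip_force: 5.2
```

>>> {"fn": "servo_tool", "kwargs": {
  "plan": [
    [0, 0, -0.001, 0, 0, 0, 0],
    [0, 0, -0.001, 0, 0, 0, 0],
    [0, 0, 0, 0, 0, 0, 0],
    [0, 0, 0, 0, 0, 0, 0],
    [0, 0, 0, 0, 0, 0, 0],
    [0, 0, 0, 0, 0, 0, 0],
    [0, 0, 0, 0, 0, 0, 0],
    [0, 0, 0, 0, 0, 0, 0]
  ]
}}

```text
time_s: 22.6
ee_pos: [0.4182, 0.1042, -0.0101]
eef_rot: [-3.142, -0.0, 1.553]
force: [4.1, -0.3, 5.6]
grip_width: 0.0218
grip_force: 5.4
```

>>> {"fn": "servo_tool", "kwargs": {
  "plan": [
    [0, 0, -0.001, 0, 0, 0, 0],
    [0, 0, -0.001, 0, 0, 0, 0],
    [0, 0, -0.001, 0, 0, 0, 0],
    [0, 0, 0, 0, 0, 0, 0],
    [0, 0, 0, 0, 0, 0, 0],
    [0, 0, 0, 0, 0, 0, 0],
    [0, 0, 0, 0, 0, 0, 0],
    [0, 0, 0, 0, 0, 0, 0]
  ]
}}

```text
time_s: 23.6
ee_pos: [0.4154, 0.1045, -0.01]
eef_rot: [3.141, -0.0, 1.553]
force: [6.2, 2.7, 4.2]
grip_width: 0.022
grip_force: 7.3
```

Contact has begun. One more millimetre, then release and lift.

>>> {"fn": "servo_tool", "kwargs": {
  "plan": [
    [0, 0, -0.001, 0, 0, 0, 0],
    [0, 0, 0, 0, 0, 0, 0],
    [31, 0, 0, 0, 0, 0, 0],
    [31, 0, 0, 0, 0, 0, 0],
    [31, 0, 0, 0, 0, 0, 0],
    [31, 0, 0, -0.015, 0, 0, 0],
    [31, 0, 0, -0.025, 0, 0, 0],
    [31, 0, 0, -0.025, 0, 0, 0]
  ]
}}

```text
time_s: 24.6
ee_pos: [0.4142, 0.1043, 0.0566]
eef_rot: [3.141, -0.0, 1.553]
force: [-0.0, -0.4, -0.2]
grip_width: 0.029
grip_force: 0.0
```

```bash
python3 -c "
from h import *
rows((.47,0,.055,1.45,2),(.522,-.262,.045,1.321,5))"
```

```text
at [0.4142 0.1043 0.0566] [ 3.141 -0.     1.553] F [-0.  -0.4 -0.2] t 24.6
[-0.052, 0.029, 0.001] [0.0, -0.0, 0.051]
[-0.05, 0.031, 0.001] [0.0, -0.0, 0.051]
[-0.051, 0.017, 0.002] [0.0, -0.0, 0.026]
[-0.05, 0.018, 0.002] [0.0, -0.0, 0.026]
[-0.05, 0.019, 0.002] [0.0, -0.0, 0.026]
[-0.049, 0.021, 0.002] [0.0, -0.0, 0.026]
[-0.049, 0.022, 0.002] [0.0, -0.0, 0.026]
```

>>> {"fn": "servo_tool", "kwargs": {
  "plan": [
    [50, -0.052, 0.029, 0.001, 0, 0, 0.051],
    [50, -0.05, 0.031, 0.001, 0, 0, 0.051],
    [50, -0.051, 0.017, 0.002, 0, 0, 0.026],
    [50, -0.05, 0.018, 0.002, 0, 0, 0.026],
    [50, -0.05, 0.019, 0.002, 0, 0, 0.026],
    [50, -0.049, 0.021, 0.002, 0, 0, 0.026],
    [50, -0.049, 0.022, 0.002, 0, 0, 0.026],
    [50, 0, 0, 0, 0, 0, 0]
  ]
}}

```text
time_s: 25.6
ee_pos: [0.5227, -0.2653, 0.0435]
eef_rot: [3.141, 0.0, 1.317]
force: [-0.3, 0.9, -0.7]
grip_width: 0.0468
grip_force: 0.0
```

```bash
python3 -c "
from h import *
s=snap('scene');c=snap('top')
np.savez('/tmp/mid.npz',t=c['pixels'],s=s['pixels'])
rows((.5233,-.2625,-.01,1.321,4))"
```

```text
at [ 0.5225 -0.2623  0.0434] [-3.141 -0.     1.32 ] F [-1.1  0.1 -0.9] t 25.7
[-0.0, 0.0, 0.013] [-0.0, -0.0, -0.0]
[-0.0, 0.0, 0.013] [-0.0, -0.0, -0.0]
[-0.0, 0.0, 0.013] [-0.0, -0.0, -0.0]
[-0.0, 0.0, 0.013] [-0.0, -0.0, -0.0]
```

>>> {"fn": "servo_tool", "kwargs": {
  "plan": [
    [50, 0, 0, 0.013, 0, 0, 0],
    [50, 0, 0, 0.013, 0, 0, 0],
    [50, 0, 0, 0.013, 0, 0, 0],
    [50, 0, 0, 0.014, 0, 0, 0],
    [25, 0, 0, 0, 0, 0, 0],
    [0, 0, 0, 0, 0, 0, 0],
    [0, 0, 0, 0, 0, 0, 0],
    [0, 0, 0, 0, 0, 0, 0]
  ],
  "force": 6
}}

```text
time_s: 26.7
ee_pos: [0.523, -0.2625, -0.0096]
eef_rot: [3.141, 0.0, 1.321]
force: [-0.5, 0.2, 1.7]
grip_width: 0.021
grip_force: 5.0
```

```bash
python3 -c "
from h import *
rows((.51,-.2625,-.01,1.36,2),(.425,-.2625,-.01,1.551,6))"
```

```text
at [ 0.523  -0.2625 -0.0096] [3.141 0.    1.321] F [-0.5  0.2  1.7] t 26.7
[-0.002, -0.006, 0.0] [0.0, 0.0, -0.02]
[-0.001, -0.006, 0.0] [0.0, 0.0, -0.02]
[-0.003, -0.014, -0.0] [0.0, 0.0, -0.032]
[-0.003, -0.014, -0.0] [0.0, 0.0, -0.032]
[-0.002, -0.014, -0.0] [0.0, 0.0, -0.032]
[-0.002, -0.014, -0.0] [0.0, 0.0, -0.032]
[-0.001, -0.014, -0.0] [0.0, 0.0, -0.032]
[-0.001, -0.014, -0.0] [0.0, 0.0, -0.032]
```

Gripped C at its pivot. Slide to x≈0.42 while turning parallel, then continue gently.

>>> {"fn": "servo_tool", "kwargs": {
  "plan": [
    [0, -0.002, -0.006, 0, 0, 0, -0.02],
    [0, -0.001, -0.006, 0, 0, 0, -0.02],
    [0, -0.003, -0.014, 0, 0, 0, -0.032],
    [0, -0.003, -0.014, 0, 0, 0, -0.032],
    [0, -0.002, -0.014, 0, 0, 0, -0.032],
    [0, -0.002, -0.014, 0, 0, 0, -0.032],
    [0, -0.001, -0.014, 0, 0, 0, -0.032],
    [0, -0.001, -0.014, 0, 0, 0, -0.032]
  ]
}}

```text
time_s: 27.7
ee_pos: [0.4251, -0.2635, -0.0097]
eef_rot: [3.141, 0.001, 1.555]
force: [2.8, -0.5, 2.4]
grip_width: 0.0201
grip_force: 5.2
```

>>> {"fn": "servo_tool", "kwargs": {
  "plan": [
    [0, 0, -0.004, 0, 0, 0, 0],
    [0, 0, -0.003, 0, 0, 0, 0],
    [0, 0, -0.002, 0, 0, 0, 0],
    [0, 0, -0.001, 0, 0, 0, 0],
    [0, 0, 0, 0, 0, 0, 0],
    [0, 0, 0, 0, 0, 0, 0],
    [0, 0, 0, 0, 0, 0, 0],
    [0, 0, 0, 0, 0, 0, 0]
  ]
}}

```text
time_s: 28.7
ee_pos: [0.4158, -0.2633, -0.0099]
eef_rot: [3.141, 0.0, 1.553]
force: [4.5, -0.8, 4.9]
grip_width: 0.0208
grip_force: 5.2
```

```bash
python3 -c "
from h import *
s=snap('scene')
a=cv2.resize(s['pixels'][190:290,165:295,::-1],(390,300),interpolation=cv2.INTER_CUBIC)
b=cv2.resize(s['pixels'][140:240,330:460,::-1],(390,300),interpolation=cv2.INTER_CUBIC)
t=snap('top');
d=cv2.resize(t['pixels'][140:310,90:450,::-1],(634,300),interpolation=cv2.INTER_CUBIC)
o=np.zeros((600,780,3),np.uint8);o[:300,:390]=a;o[:300,390:]=b;o[300:,:634]=d;cv2.imwrite('pics/s7.png',o)"
```

```text
(no output)
```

View pics/s7.png

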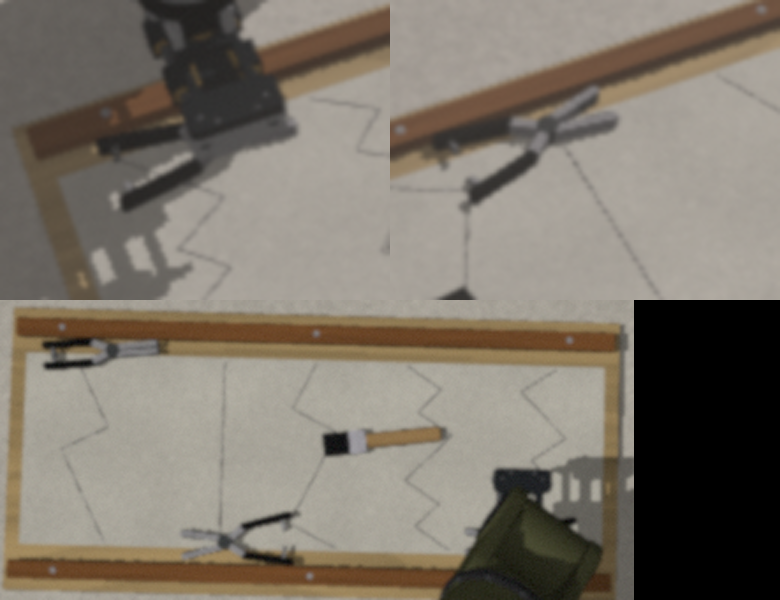

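Composite: A (bottom panel 110,350) is shut along the far batten. B (225,542) is open along the near batten. The brush is undisturbed, and C is being brought in at the right. Finish C and check A's and B's residual gaps numerically.

>>> {"fn": "servo_tool", "kwargs": {
  "plan": [
    [0, 0, -0.002, 0, 0, 0, 0],
    [0, 0, -0.001, 0, 0, 0, 0],
    [0, 0, -0.001, 0, 0, 0, 0],
    [0, 0, -0.001, 0, 0, 0, 0],
    [0, 0, 0, 0, 0, 0, 0],
    [0, 0, 0, 0, 0, 0, 0],
    [0, 0, 0, 0, 0, 0, 0],
    [0, 0, 0, 0, 0, 0, 0]
  ]
}}

```text
time_s: 29.8
ee_pos: [0.4107, -0.2632, -0.0099]
eef_rot: [3.141, 0.0, 1.553]
force: [4.8, -0.3, 6.7]
grip_width: 0.0202
grip_force: 5.2
```

```bash
python3 -c "
from h import *
c=dict(np.load('/tmp/top.npz')); p=c['pixels'].astype(int)
print('A cols: x, rgb'); 
for u in (118,124,130,138,160,175):
    print('u',u,[(v,w(c,u,v,.028)[0].round(3),p[v,u].tolist()) for v in range(155,172)][::1])
" | tr -d ' ' ; python3 -c "
from h import *
c=dict(np.load('/tmp/top.npz')); p=c['pixels'].astype(int)
for u in (235,245,252,200): print('Bu',u,[(v,w(c,u,v,.028)[0].round(3),p[v,u].tolist()) for v in range(278,292)])
"|tr -d ' '
```

```text
Acols:x,rgb
u118[(155,np.float64(0.692),[103,67,34]),(156,np.float64(0.69),[101,65,37]),(157,np.float64(0.688),[100,61,33]),(158,np.float64(0.685),[95,61,32]),(159,np.float64(0.683),[93,63,38]),(160,np.float64(0.681),[93,69,44]),(161,np.float64(0.679),[107,87,59]),(162,np.float64(0.676),[109,91,60]),(163,np.float64(0.674),[75,64,39]),(164,np.float64(0.672),[32,27,22]),(165,np.float64(0.669),[23,24,22]),(166,np.float64(0.667),[41,39,36]),(167,np.float64(0.665),[69,65,55]),(168,np.float64(0.662),[102,92,76]),(169,np.float64(0.66),[120,110,95]),(170,np.float64(0.658),[130,126,112]),(171,np.float64(0.656),[141,138,128])]
u124[(155,np.float64(0.692),[121,111,106]),(156,np.float64(0.69),[112,99,91]),(157,np.float64(0.688),[103,77,58]),(158,np.float64(0.686),[98,66,41]),(159,np.float64(0.683),[93,59,33]),(160,np.float64(0.681),[83,57,35]),(161,np.float64(0.679),[79,58,40]),(162,np.float64(0.676),[76,64,44]),(163,np.float64(0.674),[54,47,34]),(164,np.float64(0.672),[26,24,21]),(165,np.float64(0.669),[18,17,14]),(166,np.float64(0.667),[36,32,25]),(167,np.float64(0.665),[61,52,34]),(168,np.flo
[... 3978 characters left out ...]
(287,np.float64(0.393),[26,27,25]),(288,np.float64(0.39),[19,15,16]),(289,np.float64(0.388),[39,32,27]),(290,np.float64(0.386),[66,45,28]),(291,np.float64(0.384),[94,61,35])]
Bu200[(278,np.float64(0.412),[168,164,152]),(279,np.float64(0.41),[166,162,148]),(280,np.float64(0.408),[152,145,128]),(281,np.float64(0.406),[132,124,108]),(282,np.float64(0.403),[125,120,115]),(283,np.float64(0.401),[126,125,124]),(284,np.float64(0.399),[130,126,125]),(285,np.float64(0.397),[125,118,106]),(286,np.float64(0.394),[131,115,89]),(287,np.float64(0.392),[130,110,79]),(288,np.float64(0.39),[107,88,61]),(289,np.float64(0.388),[93,70,45]),(290,np.float64(0.385),[102,68,42]),(291,np.float64(0.383),[109,73,43])]
```

A and B are flush to the batten to within a pixel (contact edges at 0.678 vs 0.680, and 0.387 vs 0.386). Finish C.

>>> {"fn": "servo_tool", "kwargs": {
  "plan": [
    [0, 0, -0.001, 0, 0, 0, 0],
    [0, 0, -0.001, 0, 0, 0, 0],
    [0, 0, 0, 0, 0, 0, 0],
    [0, 0, 0, 0, 0, 0, 0],
    [0, 0, 0, 0, 0, 0, 0],
    [0, 0, 0, 0, 0, 0, 0],
    [0, 0, 0, 0, 0, 0, 0],
    [0, 0, 0, 0, 0, 0, 0]
  ]
}}

```text
time_s: 30.8
ee_pos: [0.4088, -0.2632, -0.0099]
eef_rot: [3.141, 0.0, 1.553]
force: [5.4, 1.0, 5.0]
grip_width: 0.0207
grip_force: 5.8
```

>>> {"fn": "servo_tool", "kwargs": {
  "plan": [
    [0, 0, -0.001, 0, 0, 0, 0],
    [0, 0, -0.001, 0, 0, 0, 0],
    [0, 0, 0, 0, 0, 0, 0],
    [0, 0, 0, 0, 0, 0, 0],
    [0, 0, 0, 0, 0, 0, 0],
    [0, 0, 0, 0, 0, 0, 0],
    [0, 0, 0, 0, 0, 0, 0],
    [0, 0, 0, 0, 0, 0, 0]
  ]
}}

```text
time_s: 31.8
ee_pos: [0.4069, -0.263, -0.0099]
eef_rot: [3.141, 0.0, 1.553]
force: [6.2, 1.3, 5.6]
grip_width: 0.0209
grip_force: 6.8
```

>>> {"fn": "servo_tool", "kwargs": {
  "plan": [
    [0, 0, -0.001, 0, 0, 0, 0],
    [0, 0, 0, 0, 0, 0, 0],
    [31, 0, 0, 0, 0, 0, 0],
    [31, 0, 0, 0, 0, 0, 0],
    [31, 0, 0, 0, 0, 0, 0],
    [31, 0, 0, -0.015, 0, 0, 0],
    [31, 0, 0, -0.03, 0, 0, 0],
    [31, 0, 0, -0.04, 0, 0, 0]
  ]
}}

```text
time_s: 32.8
ee_pos: [0.4051, -0.2628, 0.0763]
eef_rot: [-3.141, -0.001, 1.553]
force: [0.6, -0.5, 1.0]
grip_width: 0.0291
grip_force: 0.0
```

>>> {"fn": "servo_tool", "kwargs": {
  "plan": [
    [31, 0.06, 0, -0.04, 0, 0, 0],
    [31, 0.06, 0, -0.03, 0, 0, 0],
    [31, 0.06, 0, 0, 0, 0, 0],
    [31, 0.06, 0, 0, 0, 0, 0],
    [31, 0.03, 0, 0, 0, 0, 0],
    [31, 0, 0, 0, 0, 0, 0],
    [31, 0, 0, 0, 0, 0, 0],
    [31, 0, 0, 0, 0, 0, 0]
  ]
}}

```text
time_s: 33.8
ee_pos: [0.4101, -0.006, 0.1378]
eef_rot: [3.141, 0.0, 1.552]
force: [-0.9, 0.5, 0.4]
grip_width: 0.0293
grip_force: 0.0
```

```bash
python3 -c "
from h import *
c=snap('top'); s=snap('scene'); p=c['pixels'].astype(int)
r=lambda u,lo,hi:[(v,float(w(c,u,v,.028)[0].round(3)),p[v,u].tolist()) for v in range(lo,hi)]
for u in (366,372,395,402,408,412,416): print(u,str(r(u,280,298)).replace(' ',''))
def mask(u0,u1,v0,v1):
    g=c['pixels'][v0:v1,u0:u1].max(2)<45; y,x=np.nonzero(g); return len(x),x.min()+u0,x.max()+u0,y.min()+v0,y.max()+v0
print('dark boxes C',mask(360,425,250,300),'B',mask(195,262,250,300),'A',mask(110,190,155,190))
"
```

```text
366 [(280,0.41,[90,90,84]),(281,0.407,[93,91,85]),(282,0.405,[93,90,85]),(283,0.403,[86,87,82]),(284,0.401,[79,79,76]),(285,0.398,[75,75,75]),(286,0.396,[78,77,76]),(287,0.394,[81,77,73]),(288,0.391,[79,73,57]),(289,0.389,[86,72,51]),(290,0.387,[86,74,51]),(291,0.385,[84,70,47]),(292,0.382,[77,63,42]),(293,0.38,[66,54,34]),(294,0.378,[63,44,27]),(295,0.376,[61,39,22]),(296,0.373,[60,39,26]),(297,0.371,[66,42,28])]
372 [(280,0.41,[82,82,79]),(281,0.407,[88,85,81]),(282,0.405,[84,82,79]),(283,0.403,[79,77,74]),(284,0.401,[80,80,79]),(285,0.398,[80,78,76]),(286,0.396,[79,74,68]),(287,0.394,[85,74,59]),(288,0.392,[87,76,52]),(289,0.389,[88,73,50]),(290,0.387,[83,72,50]),(291,0.385,[80,66,46]),(292,0.382,[79,67,46]),(293,0.38,[70,57,35]),(294,0.378,[65,48,28]),(295,0.376,[62,37,19]),(296,0.373,[60,39,20]),(297,0.371,[64,42,23])]
395 [(280,0.41,[123,121,112]),(281,0.408,[137,133,123]),(282,0.405,[140,137,129]),(283,0.403,[145,143,133]),(284,0.401,[148,142,128]),(285,0.399,[137,127,107]),(286,0.396,[116,101,78]),(287,0.394,[82,72,51]),(288,0.392,[39,31,21]),(289,0.389,[19,19,17]),(290,0.387
[... 1350 characters left out ...]
95,0.376,[60,39,26]),(296,0.374,[63,44,27]),(297,0.371,[63,44,30])]
416 [(280,0.41,[93,92,85]),(281,0.408,[92,91,84]),(282,0.406,[95,93,89]),(283,0.403,[97,94,89]),(284,0.401,[95,92,86]),(285,0.399,[93,88,77]),(286,0.396,[90,80,63]),(287,0.394,[88,75,53]),(288,0.392,[87,76,53]),(289,0.39,[80,67,46]),(290,0.387,[58,49,31]),(291,0.385,[33,27,19]),(292,0.383,[26,25,17]),(293,0.381,[33,23,17]),(294,0.378,[45,34,20]),(295,0.376,[54,31,17]),(296,0.374,[60,39,16]),(297,0.372,[61,36,19])]
dark boxes C (193, np.int64(376), np.int64(416), np.int64(267), np.int64(294)) B (457, np.int64(216), np.int64(261), np.int64(250), np.int64(299)) A (145, np.int64(115), np.int64(141), np.int64(162), np.int64(177))
```

C's handle end meets the batten edge (0.379 vs 0.378), its handle spread is unchanged, and the arm is clear. Handing in.

```bash
python3 -c "
from station import ctrl
print(ctrl.hand_in())"
```

```text
the job is handed in; nothing more can be done
None
```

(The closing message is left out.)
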